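# Refit and hold down an access cover with a quarter-turn fastener

## Task

Lift the rectangular metal access cover out of the parts tray and set it in the matching opening in the top of the grey instrument housing, where it stops a little proud of the rim. Only then turn the black wing of its quarter-turn fastener until the wing lies in line with the long sides of the cover, so that the blade underneath aligns with the slot in the housing, and push the cover down against its springy gasket until it is flush with the rim. Finish while still holding the cover pressed flush, and leave the other things on the bench and in the tray where they are.

Things in the scene. Friction and masses are not known exactly. Their poses are not given: they have to be found in the camera images.
- cover_top (a point): Access cover: loose aluminium cap, 90 mm (x) by 70 mm (y), 18 mm tall, hollow below with a 4 mm thick skirt, roughly 150 g with its fastener. It lies in the tray on its skirt, top up. This point is the centre of its flat top face; z up, x along its long side (two dark lines on the top face run along x). It is the same after a half turn.
- wing_mid (a point): Wing of the quarter-turn fastener in the middle of the cover: upright black plate, 34 mm long (x of this frame), 11 mm thick (y), standing from 3 to 30 mm above the cover's top face; a steel collar 22 mm across fills the lowest 3 mm. Point on its axis, 16 mm above the top face. Grasp it across its thickness: the cover can be carried by it, as hinge friction (0.05 N m) keeps the cover from swinging.
- fastener (a joint): Angle of the wing about the cover's upward z, rad, counter-clockwise from above: 0 = along the cover's long side (x), aligned with the slot; 1.57 = across it. Starts at 1.0 to 1.5; range -0.35 to 1.65, no stop or click at 0. A blade under the cover, 26 by 6 mm, parallel to the wing, turns with it; its lower edge is 1 mm above the skirt's.
- frame_centre (a point): Grey instrument housing, fixed, 150 mm (x) by 130 mm (y), 60 mm tall, hose fitting on its +x side. Point: centre of the rectangular opening in its top, at rim level; x along the opening's long side, z up. Opening 94 by 74 mm (2 mm clearance round the cover) with a 4 mm wide 45 degree lead-in; inside are the gasket and a boss with a slot 32 by 12 mm, long along x.
- gasket_top (a point): Springy rubber gasket in the opening, 14 mm below the rim; the cover's skirt rests on it. Wing not aligned: the blade rests on the slotted boss, the cover stands 4.5 mm proud of the rim and cannot go down. Aligned: it rests on the gasket 4 mm proud; about 8 N of push brings it flush, against a stop, and it springs up when released. Point: centre of the gasket's upper face.
- tray: Open plastic parts tray, fixed, 170 mm (x) by 270 mm (y), 34 mm high, walls and floor 4 mm; origin at the centre of its underside. The cover lies in its -y half, the bung and the weight in its +y half.
- rubber_bung_mid (a point): Bystander, leave alone: grey-black tapered rubber bung, 31 mm across, 26 mm tall, in the tray. Point half-way up.
- weight_0_mid (a point): Bystander, leave alone: brass weight with a knob, 27 mm across, 34 mm tall, in the tray. Point half-way up.
- jar_black_lid_mid (a point): Bystander, leave alone: ivory jar with a black lid, 58 mm across, 71 mm tall. Point half-way up.
- eraser_block_mid (a point): Bystander, leave alone: white block, 26x34x28 mm. Point half-way up.
- beaker_pp_mid (a point): Bystander, leave alone: white plastic beaker, 74x83 mm, 99 mm tall. Point half-way up.
- reagent_1_mid (a point): Bystander, leave alone: stoppered glass reagent bottle, 56 mm across, 123 mm tall. Point half-way up.

How it is judged (in metres and radians):
On the way, in this order (a step that is already met when the one before it is completed fails the run):
1. the cover is lifted clear of the tray (z of cover_top in the frame of tray above 0.06 m), for 0.1 s.
2. the cover is set in the opening and stands proud, its wing still far from aligned (horizontal distance between cover_top and frame_centre below 0.004 m and angle between the x axis of cover_top and the x axis of frame_centre, either way round below 0.09 rad and z of cover_top in the frame of frame_centre between 0.002 and 0.0085 m and value of joint fastener above 0.5 rad), for 0.2 s.
3. the wing is turned into line while the cover is in the opening (horizontal distance between cover_top and frame_centre below 0.004 m and angle between the x axis of cover_top and the x axis of frame_centre, either way round below 0.09 rad and value of joint fastener between -0.2 and 0.2 rad and z of cover_top in the frame of frame_centre below 0.0085 m), for 0.1 s.
At the end, for the whole second after the job is handed in: The cover is in the opening (centre within 4 mm, long sides parallel within 0.09 rad), its wing within 0.2 rad of its long side, its top face level and flush with the rim (no more than 1.5 mm proud), and the gripper still holds it down there (contact above 3 N) through the last second (horizontal distance between cover_top and frame_centre below 0.004 m and angle between the x axis of cover_top and the x axis of frame_centre, either way round below 0.09 rad and value of joint fastener between -0.2 and 0.2 rad and z of cover_top in the frame of frame_centre between -0.003 and 0.0015 m and angle between cover_top's own z axis and vertical below 0.05 rad and contact force between the fingers and cover above 3 N); the arm keeps its last pose, push and grip.
It fails at once if the bung or the weight in the tray is moved by more than 4 cm or tipped over (distance of any of rubber_bung_mid, weight_0_mid from where it was at the start of the episode above 0.04 m or angle between any of rubber_bung_mid, weight_0_mid's own z axis and vertical above 0.6 rad).
It fails at once if one of the things standing on the bench is moved by more than 4 cm or tipped over (distance of any of jar_black_lid_mid, eraser_block_mid, beaker_pp_mid, reagent_1_mid from where it was at the start of the episode above 0.04 m or angle between any of jar_black_lid_mid, eraser_block_mid, beaker_pp_mid, reagent_1_mid's own z axis and vertical above 0.6 rad).
It also fails if it takes over 45 s, if anything falls off the work surface, if the arm or the gripper's body presses on something with over 40 N, if the wrist force passes 120 N, or if a joint passes its speed limit or range.

## Robot

A 6-joint arm with a two-finger parallel gripper is mounted at the origin on a cart in front of the work surface, level with it; the furniture and walls round the work are solid. World frame = base frame: x ahead of the robot, y to its left, z up, the work surface at z = 0. Lengths are in mm, angles in degrees, forces in N, time in s.
With the tool pointing down it reaches from about 325 to 925 mm from the base axis. Payload 3.1 kg.
Tool frame: the origin (TCP) lies at the very end of the fingers, on their centre line; the grasp point (between the pads) lies grasp_offset behind it (grasp_offset is the distance from the TCP to the grasp point, in mm); z points along the fingers, x is the direction in which the jaws open and shut, and the axes are right-handed (so a half turn about z gives the same grasp; the last joint's range is limited). The gripper opens to 85 mm and grips with 20 to 120 N. Pads are 22 mm wide; open, the fingers measure 114 mm over their backs; the gripper's body (76 mm by 85 mm) begins 54 mm behind the grasp point. The pads swing forward as they close: fully open they stand 13 mm farther back than shut.
Start: joints at [-82.747, 12.427, 92.441, -0, 75.132, -6.429], TCP at [147.856, -607.271, 231.3] pointing down, gripper open.
Joint ranges: [-157.48, 157.48], [-44.54, 120.13], [17.64, 146.25], [-64.5, 244.5], [7.68, 150.69], [-147.95, 147.95]. Speed limits (degrees/s): [159.86, 159.86, 180, 180, 180, 180].

## Interface

Orientations are given as [roll, pitch, yaw] about the fixed x, y, z axes, in that order (R = Rz(yaw) Ry(pitch) Rx(roll)).
In Python, from station import * gives the robot as it stands. Calls block until the motion is done:
- goto(position, orientation): joint-space move of the TCP to a pose.
- move_l(position, attitude=None, speed=150): straight line of the TCP; attitude=None keeps the orientation; speed is the mean speed in mm/s.
- move_j(angles): joint-space move.
- grip(opening, squeeze=None): finger opening in mm; squeeze is the grip in N (None keeps the last); returns when the fingers have stopped.
- wait(seconds).
- solve_ik(position, orientation): joint angles nearest the present ones, or None.
- get_obs(): the state.
- get_image(name): name is "scene" or "top" or "wrist"; returns the picture (384x512x3 uint8, red, green, blue); there is no depth.
- get_calibration(name): a dict with "fx", "fy", "cx", "cy" (pixels), "R" (3x3) and "t" (3): a world point X has camera coordinates R X + t; the wrist camera has in their place "mount" (4x4, takes a point from camera to tool coordinates, whose origin is the TCP and whose axes are the tool frame's). Camera axes: x right, y down, z forward; pixel columns grow to the right and rows downward; lengths in mm; the calibration is good to about 2 mm. A picture is of the moment at which its call begins: read the wrist's pose just before it. get_calibration takes no time and is no camera call.
A pose or a line that the arm cannot do raises Unreachable and nothing moves.
- sign_off(): hands the job in, once; it reports no verdict.
Trained networks look in the newest picture that a camera, given by its name, has taken for a name from the list of things; names that differ only in an ending like _2 or _b are one class to them, and where a whole thing is asked for, a point or a joint stands for the part that bears it (a point fixed in the world has none). Each returns a list of dicts, best first, with "score" (0 to 1); they miss things now and then, are a little off and sometimes report something else, mostly with a low value. They report only what shows in the picture. A call takes as long as a camera call.
- spot_in(name, camera): "extent" ([centre column, centre row, width, height] in pixels, round what is visible of it).
- regions_of(name, camera): "region" (384x512 bool, what is visible of it) and "extent" ([centre column, centre row, width, height] in pixels, round what is visible of it).
The state is a dict: "t": time; "joint_pos": joint angles; "qvel": joint speeds; "effort": joint torques, N m; "tcp_pos": TCP position; "ee_rot": TCP orientation; "wrist_force": force on the tool from outside, world axes, zero at the start; "moment": the same for the moment, N m; "grip_width": finger opening in mm.
Only numpy, scipy, OpenCV 4.12 (cv2) and the standard library are available. Lean on these libraries where they do the work, as an engineer would, in place of code of your own. Each camera call takes 0.05 s, during which the arm holds its last target. There are 200 camera calls.

## Working session

There is one attempt and no reset: what is moved stays moved. The work goes in short steps, each a Python script; the robot and the scene stay as the last script left them, time stands still between calls to the robot, and variables do not carry over. Pictures are saved under pics/ and viewed, about 8 in all and at most 12, crops included, and the job is handed in when it is done.

```bash
ls; mkdir -p pics
cat > h.py <<'E'
from station import *
import numpy as np, cv2
def save(n,im): cv2.imwrite('pics/'+n+'.png',cv2.cvtColor(im,cv2.COLOR_RGB2BGR))
E
python3 - <<'E'
from h import *
ims=[get_image(c) for c in('scene','top')]
save('a',np.hstack([cv2.resize(i,(400,300)) for i in ims])); save('top',cv2.resize(ims[1],(800,600),interpolation=cv2.INTER_CUBIC))
o=get_obs();print(o)
for c in('scene','top','wrist'):print(c,get_calibration(c))
for n in('cover_top','wing_mid','frame_centre','tray','beaker_pp_mid','reagent_1_mid'):
  for c in ('scene','top'):
    print(n,c,[(round(d['score'],2),np.round(d['extent'],1)) for d in spot_in(n,c)[:2]])
E
```

```text
pics
{'t': 0.1, 'joint_pos': array([-8.27429677e+01,  1.24730787e+01,  9.25215554e+01, -1.91373388e-03,
        7.51313637e+01, -6.42878148e+00]), 'qvel': array([ 0.04906625, -0.11318164, -0.1064009 , -0.02876244,  0.10014275,
       -0.01681209]), 'effort': array([-1.53183275e-03, -3.98075652e+01, -3.04969454e+01, -2.56953654e-04,
        4.22406534e-03, -1.31438250e-05]), 'tcp_pos': array([ 147.7885418 , -606.50780148,  230.07117988]), 'ee_rot': array([-1.79987729e+02,  1.25412458e-01, -7.63136796e+01]), 'wrist_force': array([-0.75585719,  0.34629626,  0.0959596 ]), 'moment': array([ 0.0316396 , -0.01472546,  0.02413391]), 'grip_width': 85.54465364995835}
scene {'fx': 486.7360738885246, 'fy': 486.7360738885246, 'cx': 252.14075983018168, 'cy': 194.6672520087944, 'R': array([[-0.67886127, -0.73384247,  0.0249522 ],
       [-0.33980564,  0.28385909, -0.89663601],
       [ 0.65090668, -0.61717036, -0.44206475]]), 't': array([ 406.8470894 ,  261.86891112, 1627.38838034])}
top {'fx': 473.4002221629603, 'fy': 473.4002221629603, 'cx': 254.02214157745377, 'cy': 186.62018287826012, 'R': arra
[... 661 characters left out ...]

cover_top scene [(0.69, array([234.4, 241.7,  30.9,  17.8]))]
cover_top top [(0.83, array([203.5, 217.6,  27. ,  26.9]))]
wing_mid scene []
wing_mid top []
frame_centre scene [(0.56, array([303.9, 198.6,  48.1,  30.1]))]
frame_centre top [(0.64, array([313.5, 203.2,  46.4,  42.8]))]
tray scene [(0.63, array([223.9, 242.8,  93.4,  51.1])), (0.6, array([235.6, 236.7,  10.5,   6.3]))]
tray top [(0.82, array([193.8, 212.6,  77.2,  45.9]))]
beaker_pp_mid scene [(0.86, array([159.1, 251.2,  24.6,  36.9]))]
beaker_pp_mid top [(0.54, array([135.4, 198.3,  27. ,  22.6]))]
reagent_1_mid scene [(0.68, array([286.2, 164.9,  15.3,  27.9]))]
reagent_1_mid top [(0.51, array([345.6, 142.3,  19.9,  16.5]))]
```

View pics/top.png

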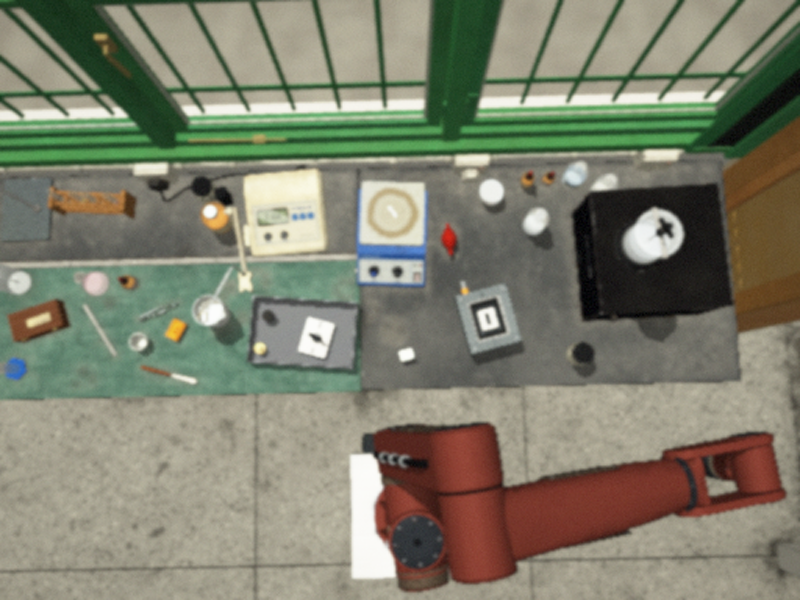

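```bash
cat >> h.py <<'E'
from scipy.spatial.transform import Rotation as Ro
def ray(c,uv,z,o=None):
    k=get_calibration(c);d=np.array([(uv[0]-k['cx'])/k['fx'],(uv[1]-k['cy'])/k['fy'],1])
    if c=='wrist':
        T=Ro.from_euler('xyz',o['ee_rot'],degrees=True).as_matrix();M=k['mount']; t=M[:3,3]
        if abs(t).max()<1: t=t*1000
        C=T@t+o['tcp_pos'];d=T@M[:3,:3]@d
    else: C=-k['R'].T@k['t'];d=k['R'].T@d
    return C+d*(z-C[2])/d[2]
E
python3 - <<'E'
from h import *
import station
print({n:v for n,v in vars(station).items() if 'off' in n.lower()})
print('cover',ray('top',(203.5,217.6),22),ray('scene',(234.4,241.7),22))
print('house',ray('top',(313.5,203.2),35),ray('scene',(303.9,198.6),30))
print('tray',ray('top',(193.8,212.6),17))
print('beaker',ray('top',(135.4,198.3),50),'reag',ray('top',(345.6,142.3),60))
E
```

```text
{'sign_off': <function connect.<locals>.done at 0x7f82d7284720>, 'grasp_offset': 18.700000000000003}
cover [436.99504656 235.21501941  22.        ] [425.04090447 248.43064644  22.        ]
house [ 482.82111757 -203.02106437   35.        ] [ 484.5974673  -189.41043431   30.        ]
tray [458.35849141 274.55033215  17.        ]
beaker [517.4031841  501.15991148  50.        ] reag [ 720.58708204 -337.50951365   60.        ]
```

Run:
```python
from h import *
P=[]
for n,p,yaw in(('house',[483,-200,200],-22),('cover',[437,238,160],28)):
    goto(p,[180,0,yaw]); wait(.3)
    o=get_obs(); im=get_image('wrist'); np.savez(n,im=im,tcp_pos=o['tcp_pos'],ee_rot=o['ee_rot']); P.append(im)
    print(n,o['t'],o['tcp_pos'],o['ee_rot'],o['joint_pos'].round(1))
    for q in ('frame_centre','gasket_top') if n=='house' else('cover_top','wing_mid'):
        for r in regions_of(q,'wrist')[:2]:
            print(q,r['score'],r['extent'])
            np.save(f'{n}_{q}',r['region'])
    save('w_'+n,cv2.resize(im,(800,600),interpolation=cv2.INTER_CUBIC))
```

```text
house 2.9083 [ 482.88125315 -200.50065773  199.99889745] [ 1.79999561e+02  9.20927935e-04 -2.20533047e+01] [-30.2   1.6 107.9  -0.   70.5  -8.2]
frame_centre 0.96 [250.6, 162.9, 180.5, 171.5]
frame_centre 0.16 [254.8, 318.9, 38.9, 36.7]
gasket_top 0.6 [254.7, 167.1, 105.3, 102.4]
cover 4.9833 [437.40182983 237.46293854 160.09039697] [ 1.79995578e+02 -1.11324163e-02  2.79281994e+01] [ 20.4   1.1 113.   -0.   65.8  -7.5]
cover_top 0.73 [264.4, 175.1, 101.2, 103.0]
```

View pics/w_house.png

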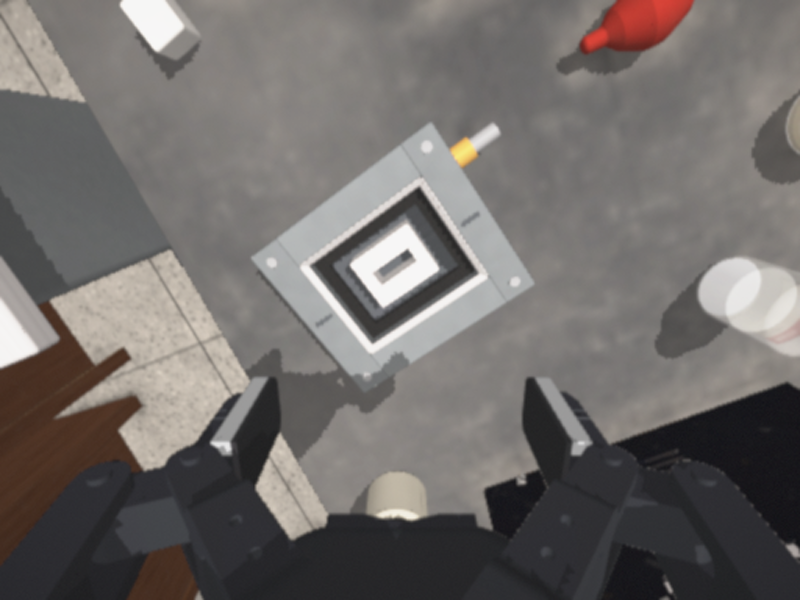

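View pics/w_cover.png

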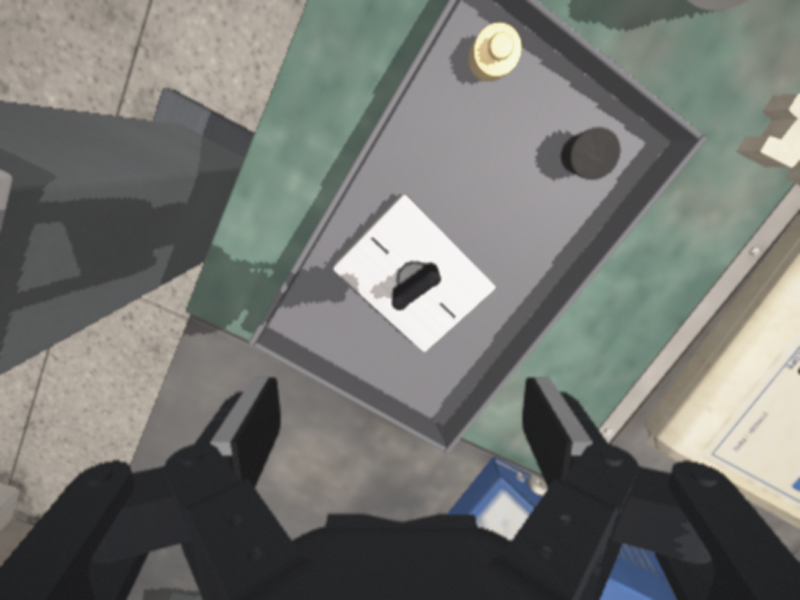

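Run:
```python
from h import *
a=np.load('house.npz')['im'][70:260,155:345]; b=np.load('cover.npz')['im'][115:235,205:325]
a=cv2.resize(a,(380*2,570),interpolation=cv2.INTER_CUBIC) if 0 else cv2.resize(a,(570,570),interpolation=cv2.INTER_CUBIC)
save('cr_h',a); save('cr_c',cv2.resize(b,(600,600),interpolation=cv2.INTER_CUBIC))
```

```text
(no output)
```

View pics/cr_h.png

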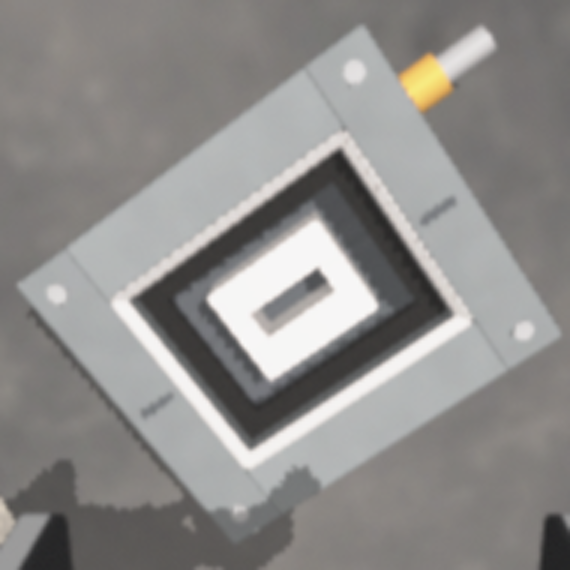

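View pics/cr_c.png

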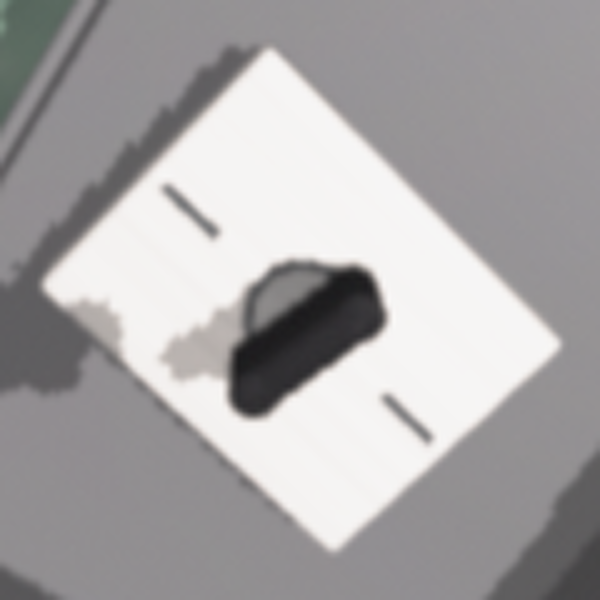

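```bash
cat > meas.py <<'E'
from h import *
def pts(n,P,s,org,z):
    o=np.load(n+'.npz'); return np.array([ray('wrist',((x+.5)/s-.5+org[0],(y+.5)/s-.5+org[1]),z,o) for x,y in P])
def rect(n,P,s,org,z,lab):
    q=pts(n,P,s,org,z)[:,:2]   # order: +x end... corners a,b,c,d
    e=np.roll(q,-1,0)-q; L=np.linalg.norm(e,axis=1); A=np.degrees(np.arctan2(e[:,1],e[:,0]))
    print(lab,'c',q.mean(0).round(1),'sides',L.round(1),'ang',A.round(1)); return q
if __name__=='__main__':
    rect('house',[(365,26),(560,334),(237,543),(18,286)],3,(155,70),60,'outer')
    rect('house',[(345,132),(472,320),(247,467),(113,300)],3,(155,70),60,'open')
    rect('cover',[(270,47),(562,345),(333,552),(42,286)],5,(205,115),22,'cover')
    print('lines',pts('cover',[(163,185),(217,237),(383,395),(432,442)],5,(205,115),22).round(1))
    print('wing',pts('cover',[(375,310),(242,400)],5,(205,115),50).round(1))
    M=get_calibration('wrist'); print(get_obs()['t'])
E
python3 meas.py
```

```text
outer c [ 479.9 -193.8] sides [126.4 147.  128.1 148.2] ang [ -76.9 -166.2  103.7   13.2]
open c [ 480.  -193.7] sides [ 80.2 100.8  80.4 100.2] ang [ -76.5 -166.7  103.    13.1]
cover c [444.8 242.1] sides [89.2 69.3 88.8 69.4] ang [ -17.  -106.7  163.1   73.6]
lines [[405.5 253.2  22. ]
 [420.5 248.7  22. ]
 [468.8 234.3  22. ]
 [483.8 229.8  22. ]]
wing [[451.8 256.2  50. ]
 [437.7 227.9  50. ]]
5.1333
```

Run:
```python
from h import *
goto([444.7,242,90],[180,0,-26.5]); grip(40,50)
move_l([444.7,242,28],speed=80)
print(get_obs()['wrist_force'])
grip(0,50); o=get_obs(); print(o['t'],o['grip_width'],o['tcp_pos'],o['wrist_force'])
move_l([444.7,242,165],speed=120); o=get_obs(); print(o['t'],o['grip_width'],o['tcp_pos'],o['wrist_force'])
move_l([480,-193.8,165],[180,0,3.5],speed=200); wait(.2)
o=get_obs(); print(o['t'],o['grip_width'],o['tcp_pos'],o['ee_rot'],o['wrist_force'],o['moment'])
im=get_image('wrist'); np.savez('held',im=im,tcp_pos=o['tcp_pos'],ee_rot=o['ee_rot'])
save('held',cv2.resize(im,(800,600),interpolation=cv2.INTER_CUBIC))
```

```text
[-0.48294296  0.50213307  0.14611012]
7.85 9.246961074981431 [445.4010147  242.3031905   28.81338208] [-0.09912339 -0.33630268  3.3286677 ]
9.1417 8.999285075073924 [443.87434667 241.6709834  163.8825073 ] [ 0.07095752 -0.07644317 -1.85249192]
11.675 8.887229738908678 [ 480.05201989 -193.35665909  165.02872657] [-1.79996412e+02 -2.07241376e-03  3.53889767e+00] [ 0.02386909  0.86448102 -1.62486365] [-0.02579794  0.01582893 -0.00418474]
```

View pics/held.png

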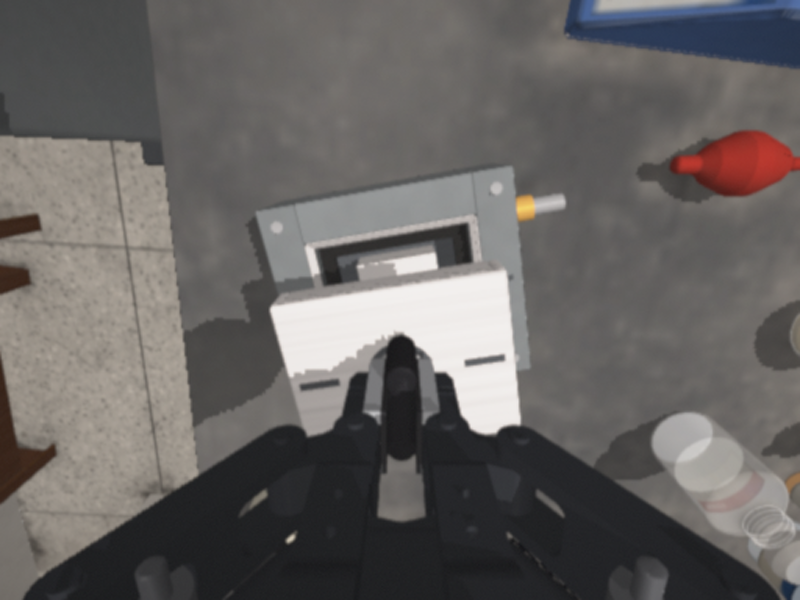

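Run:
```python
from meas import *
s=800/512
def ang(q): d=q[-1]-q[0]; return np.degrees(np.arctan2(d[1],d[0])).round(2)
q=pts('held',[(271,308),(505,269)],s,(0,0),159); print('far edge',q.round(1),ang(q),np.linalg.norm(q[1]-q[0]))
q=pts('held',[(300,387),(340,381),(465,363),(504,356)],s,(0,0),159); print('lines',q.mean(0).round(1),ang(q))
q=pts('held',[(257,211),(513,167)],s,(0,0),60); print('outer far',q.round(1),ang(q),np.linalg.norm(q[1]-q[0]))
q=pts('held',[(305,245),(477,215)],s,(0,0),60); print('open far',q.round(1),ang(q),np.linalg.norm(q[1]-q[0]))
a=np.radians(13.3);x=np.array([np.cos(a),np.sin(a)]);y=np.array([-x[1],x[0]]);c=np.array([480,-193.8])
print(c+65*y-75*x,c+65*y+75*x,c+41*y-51*x,c+41*y+51*x)
```

```text
far edge [[ 429.4 -169.4  159. ]
 [ 514.1 -149.2  159. ]] 13.4 87.08089936216071
lines [ 479.4 -193.   159. ] 13.18
outer far [[ 393.4 -148.6   60. ]
 [ 537.  -115.5   60. ]] 12.97 147.3092865813829
open far [[ 420.8 -166.8   60. ]
 [ 520.1 -143.1   60. ]] 13.4 102.06144523040062
[ 392.05835162 -147.79710356] [ 538.03518254 -113.28964298] [ 420.93583826 -165.63220281] [ 520.20008329 -142.16712962]
```

Run:
```python
from h import *
X,Y=480,-194
move_l([X,Y,92],speed=120); wait(.1); f0=get_obs()['wrist_force']; print(f0)
z=88
while z>=67:
    move_l([X,Y,z],speed=40); o=get_obs(); f=o['wrist_force']-f0
    print(z,o['tcp_pos'].round(2),f.round(1),round(o['t'],2))
    if f[2]>6: break
    z-=2 if z>76 else 1
wait(.3); o=get_obs(); print(o['tcp_pos'],o['wrist_force'],o['t'])
im=get_image('wrist'); np.savez('set',im=im,tcp_pos=o['tcp_pos'],ee_rot=o['ee_rot']); save('set',cv2.resize(im,(800,600),interpolation=cv2.INTER_CUBIC))
```

```text
[-0.16340756 -0.96213834 -1.33598345]
88 [ 479.99 -194.01   88.14] [0.1 0.5 0.2] 12.83
86 [ 479.84 -193.91   85.83] [ 0.1  0.9 -0. ] 13.08
84 [ 479.82 -193.89   83.77] [ 0.5  0.5 -0.3] 13.33
82 [ 479.86 -193.92   81.79] [-0.5  0.7  0.2] 13.58
80 [ 479.85 -193.91   79.8 ] [0.1 0.9 0. ] 13.83
78 [ 479.86 -193.9    77.81] [0.1 1.2 0.3] 14.08
76 [ 479.82 -193.93   75.8 ] [-0.8  1.  -0.1] 14.33
75 [ 479.94 -193.97   74.92] [ 0.4  1.  -0.3] 14.58
74 [ 479.94 -193.97   73.92] [-0.6  1.1 -0.2] 14.83
73 [ 479.93 -193.91   72.9 ] [-0.1  1.1 -0.7] 15.08
72 [ 479.92 -193.98   71.9 ] [0.2 0.4 0.4] 15.33
71 [ 480.22 -194.11   71.25] [-0.3  1.1  1.5] 15.58
70 [ 480.33 -194.16   71.04] [-1.6  2.6  7.2] 15.83
[ 480.30627862 -194.16365936   71.05817683] [-1.9754913   0.59211987  4.3537733 ] 16.1333
```

View pics/set.png

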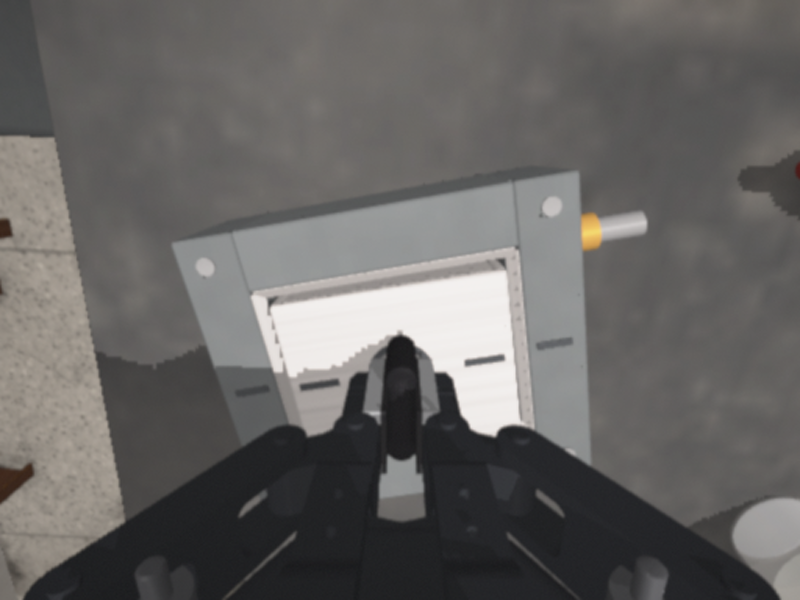

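Run:
```python
from h import *
X,Y=480,-194
for yaw in(-16,-36,-56,-70,-77):
    goto([X,Y,70.7],[180,0,yaw]); o=get_obs(); print(yaw,o['tcp_pos'].round(2),o['ee_rot'].round(2),o['wrist_force'].round(1),o['moment'].round(2),round(o['t'],2))
wait(.3)
for z in np.arange(70,62,-.7):
    move_l([X,Y,z],speed=15); wait(.1); o=get_obs(); print(z.round(1),o['tcp_pos'].round(2),o['wrist_force'].round(1),round(o['t'],2))
    if o['wrist_force'][2]>22: break
im=get_image('wrist'); np.savez('press',im=im,tcp_pos=o['tcp_pos'],ee_rot=o['ee_rot']); save('press',cv2.resize(im,(800,600),interpolation=cv2.INTER_CUBIC)); print(get_obs()['grip_width'])
```

```text
-16 [ 480.56 -194.2    71.15] [ 1.7999e+02 -7.0000e-02 -1.5850e+01] [ 0.2 -0.2  1.3] [ 0.06 -0.06  0.02] 16.61
-36 [ 480.41 -194.22   70.99] [-1.7999e+02 -5.0000e-02 -3.5790e+01] [ 1.2 -0.1  1. ] [ 0.06 -0.1  -0.04] 17.03
-56 [ 480.09 -194.15   70.71] [-1.800e+02 -2.000e-02 -5.576e+01] [ 0.6 -1.8  0.8] [-0.03 -0.08 -0.01] 17.46
-70 [ 479.9  -193.98   70.62] [ 1.7999e+02  1.0000e-02 -6.9710e+01] [ 1.1 -1.3  0.6] [-0.11 -0.04 -0.02] 17.8
-77 [ 479.86 -193.9    70.63] [ 1.7999e+02  2.0000e-02 -7.6690e+01] [ 0.6 -0.4  0.6] [-0.1  -0.02 -0.07] 18.05
70.0 [ 479.9  -193.96   70.04] [-0.1  0.1  0.9] 18.7
69.3 [ 479.91 -193.94   69.33] [-0.3 -0.   2.5] 19.05
68.6 [ 479.92 -193.94   68.64] [-1.9  0.1  3.5] 19.4
67.9 [ 479.92 -193.94   67.93] [-2.2  1.2  4.8] 19.75
67.2 [ 479.97 -193.97   67.37] [-2.4  0.5  5.6] 20.1
66.5 [ 479.98 -193.96   66.82] [-2.1  1.8  5.9] 20.45
65.8 [ 480.   -194.     66.75] [-4.6  2.1  9.4] 20.8
65.1 [ 480.05 -193.99   66.67] [-5.7  4.  14.5] 21.15
64.4 [ 480.09 -194.02   66.63] [-6.5  3.1 17.3] 21.5
63.7 [ 480.1  -194.04   66.52] [-7.7  4.2 21.6] 21.85
63.0 [ 480.2  -194.08   66.5 ] [-9.2  5.4 24.5] 22.2
9.188035578400427
```

View pics/press.png

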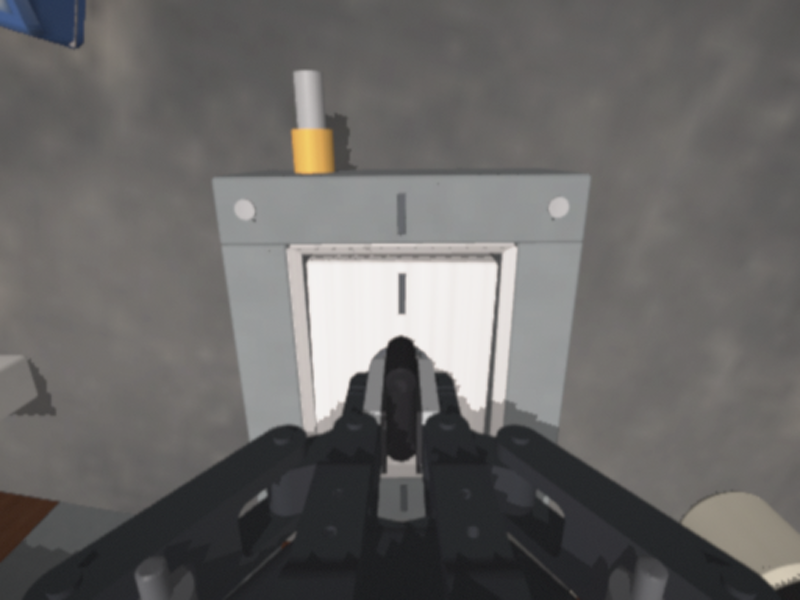

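Run:
```python
from h import *
wait(.5); o=get_obs(); print(o['tcp_pos'],o['wrist_force'],o['grip_width'],o['t']); sign_off()
```

```text
[ 480.20973914 -194.07003486   66.52492551] [-9.69283442  4.46588379 25.51314675] 8.958725710088931 22.75
the job is handed in; nothing more can be done
```

I lifted the cover from the tray by its wing and set it in the housing opening, where it met resistance at the expected proud height. I then turned the wing about 80° into line and pressed the cover to the hard stop. I handed the job in at 22.75 s with the cover still gripped and pressed; the system gives no verdict.

- **Flush:** the tool moved down 4.5 mm from the proud position and stopped at a height of 66.5 mm. That puts the top face at about rim level (60 mm). I worked this out from tool height and did not measure it directly.
- **Push:** the load rose slowly along the gasket to about 7 N, then steeply at the stop. The last reading was a steady 25.5 N, with the grip at 9 mm. About 10 N of sideways force also showed on the wrist, well under the limit.
- **Alignment:** the last wrist picture shows the wing in line with the lines on the cover and the marks on the housing. The cover sits centred in the opening.
- **Bystanders:** nothing touched them on any path I commanded, but I did not take a final picture of the tray and bench to confirm it.

No check failed. One reading was slightly off: the fingers reported 9 mm on the 11 mm wing, but the grip held throughout.

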